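Press the freshly glued roof parts home, oldest glue first

TASK

Three model wagons have a freshly glued roof part still standing proud. Before the glue sets, touch each part on its top with the fingertips and gently press it straight down until it is fully home, in the order they were glued: first the round lid on the tank wagon, then the square hatch on the covered van, then the look-out on the brake van. Do not touch a wagon before its turn, do not lift, tip or shove the wagons, leave the bottles, the jar and the open wagon where they are, and finish with the hand clear.

Things in the scene. Friction and masses are not known exactly. Their poses are not given: they have to be found in the camera images.
- tank_lid (a joint): how far the tank wagon's round lid is pressed down, in m: about 0 to 0.0015 at the start (standing proud on its pin), 0.007 = fully home on its collar. A push fit: it slides straight down with about 3 N of friction, stays where it is left, and cannot come off
- tank_lid_top (a point): centre of the flat top of the tank wagon's round lid: a disc 31 mm across and 5 mm thick, at the middle of the tank's top. Standing proud its top is 116 mm above the table, fully home 109 mm; the fixed collar under it is 42 mm across. z is up, x along the wagon
- van_hatch (a joint): the same for the covered van's square roof hatch: about 0 to 0.0015 m at the start, 0.007 = fully home, about 3 N of friction, stays where left
- van_hatch_top (a point): centre of the flat top of the covered van's square roof hatch: a plate 30 x 30 mm, 5 mm thick, near one end of the roof (40 mm from the van's middle, towards the van's own -x). Standing proud its top is 116 mm above the table, fully home 109 mm; the frame under it is 40 x 40 mm. z is up, x along the wagon
- lookout (a joint): the same for the brake van's look-out: about 0 to 0.0015 m at the start, 0.007 = fully home, about 3 N of friction, stays where left
- lookout_top (a point): centre of the flat top of the brake van's look-out: a raised box with small dark windows and a 44 x 50 mm flat roof, 30 mm from the van's middle, towards its own +x. Standing proud its top is 124 mm above the table, fully home 117 mm. z is up, x along the wagon
- tank_wagon: tank wagon: a lying cylinder on four wheels, 165 mm long, 60 mm wide, standing loose on a short track board (200 x 72 mm, rail top 14 mm above the table), total about 0.5 kg. Origin on the rail tops under its middle, x along the wagon, z up. Its body is sprung on the axle-boxes: it holds still up to about 2 N and then gives about 0.7 mm per newton, up to 8 mm, and springs back
- van: covered van: a plain ribbed box on four wheels, 165 mm long, 60 mm wide, roof 96 mm above the table, standing loose on its own track board, sprung in the same way, about 0.5 kg. Origin on the rail tops under its middle, x along the wagon, z up
- brake_van: brake van: ribbed box with an open porch at each end and a look-out on the roof, 165 mm long, 60 mm wide, roof 90 mm above the table, standing loose on its own track board, sprung in the same way, about 0.5 kg. Origin on the rail tops under its middle, x along the wagon, z up
- dropper_left: bystander: small paint dropper bottle, 26 mm across, 62 mm tall, standing between the wagons to the left; origin under its middle
- dropper_right: bystander: the same bottle, standing between the wagons to the right; origin under its middle
- open_wagon: bystander: open-topped wagon with no roof, 165 x 56 mm, 58 mm tall, standing crosswise (its length along y) beyond the others on the table; origin under its middle
- glue_bottle: bystander: clear bottle with a white cap, 44 mm across, 110 mm tall, to the right of the wagons; origin under its middle
- powder_jar: bystander: low glass jar with a steel cap, 56 mm across, 50 mm tall, to the left of the wagons; origin under its middle

How it is judged:
By the outcome, as a careful person would: the job done as asked, in the order asked, and still so for the second after the job is handed in, with the robot touching nothing.
It also fails if it takes over 51 s, if anything falls off the work surface, if the arm or the gripper's body presses on something with over 40 N, if the wrist force passes 120 N, or if a joint passes its speed limit or range.

ROBOT

A 6-joint arm with a two-finger parallel gripper is mounted at the origin on the work surface. World frame = base frame: x ahead of the robot, y to its left, z up, the work surface at z = 0. Lengths are in m, angles in degrees, forces in N, time in s.
With the tool pointing down it reaches from about 0.325 to 0.85 m from the base axis. Payload 15.5 kg.
Tool frame: the origin (TCP) lies midway between the tips of the shut fingers; the grasp point (between the pads) lies 19 mm behind it; z points along the fingers, y is the line along which they close (so a half turn about z gives the same grasp; the last joint's range is limited). The gripper opens to 91 mm and grips with 3 to 60 N. Pads are 32 mm wide; open, the fingers measure 118 mm over their backs; the gripper's body (76 mm by 178 mm) begins 60 mm behind the grasp point.
Start: joints at [-70.846, 28.281, 77.091, -0, 74.628, -5.472], TCP at [0.26, -0.568, 0.181] pointing down, gripper open.
Joint ranges: [-166.48, 166.48], [-47.26, 123.95], [12.59, 153.08], [-70.14, 250.14], [6.76, 159.57], [-176.63, 176.63]. Speed limits (degrees/s): [108.29, 108.29, 147.25, 172.46, 172.46, 172.46].

INTERFACE

Orientations are given as a 3x3 rotation matrix whose columns are the frame's x, y, z axes.
In Python, from bench import ctrl gives the robot as it stands. The module is installed in compiled form; this text tells all that it offers. Calls block until the motion is done:
- ctrl.goto(position, orientation): joint-space move of the TCP to a pose.
- ctrl.move_l(position, vel=0.15, ori=None, contact_N=None): straight line of the TCP; ori=None keeps the orientation; vel is the mean speed in m/s. With contact_N (N) it stops when the force on the tool has changed by that much, and returns True; else False.
- ctrl.movej(angles): joint-space move.
- ctrl.command_gripper(opening): opening from 0.0 (shut) to 1.0 (fully open); the grip force is fixed at half the most; returns when the fingers have stopped.
- ctrl.sleep(seconds).
- ctrl.ik(position, orientation): joint angles nearest the present ones, or None.
- ctrl.read_camera(name): name is "scene" or "top" or "wrist"; returns the picture (384x512x3 uint8, blue, green, red); there is no depth.
- ctrl.camera_params(name): a dict with "fx", "fy", "cx", "cy" (pixels), "pose" (4x4, takes a point from camera to world coordinates); the wrist camera has in their place "T_tool_cam" (4x4, takes a point from camera to tool coordinates, whose origin is the TCP and whose axes are the flange's). Camera axes: x right, y up, looking along -z (the intrinsics and any distortion apply to the point x, -y, -z); pixel columns grow to the right and rows downward; lengths in m; the calibration is good to about 2 mm. A picture is of the moment at which its call begins: read the wrist's pose just before it. camera_params takes no time and is no camera call.
A pose or a line that the arm cannot do raises ctrl.MotionError and nothing moves.
- ctrl.sign_off(): hands the job in; it is judged then, once.
Readings, each from a call of its own:
- ctrl.current_t(): time.
- ctrl.current_q(): joint angles.
- ctrl.current_dq(): joint speeds.
- ctrl.current_effort(): joint torques, N m.
- ctrl.current_tool_pos(): TCP position.
- ctrl.current_eef_rot(): TCP orientation.
- ctrl.current_contact_force(): force on the tool from outside, world axes, zero at the start.
- ctrl.current_wrist_torque(): the same for the moment, N m.
- ctrl.current_grip_width(): opening from 0.0 (shut) to 1.0 (fully open).
- ctrl.current_grasp_force(): force on a finger pad.
Only numpy, scipy, OpenCV 4.12 (cv2) and the standard library are available. Lean on these libraries where they do the work, as an engineer would, in place of code of your own. Each camera call takes 0.05 s, during which the arm holds its last target. There are 200 camera calls.

## Working session

There is one attempt and no reset: what is moved stays moved. The work goes in short steps, each a Python script; the robot and the scene stay as the last script left them, time stands still between calls to the robot, and variables do not carry over. Pictures are saved under pics/ and viewed, at most 10 in all, crops included, and the job is handed in when it is done.

```bash
mkdir -p pics
python3 - <<'E'
from bench import ctrl
import cv2,numpy as np
np.set_printoptions(precision=4,suppress=True)
for n in("top","scene"):
    cv2.imwrite(f"pics/{n}0.png",ctrl.read_camera(n)); print(n,ctrl.camera_params(n))
print(ctrl.camera_params("wrist"),ctrl.current_eef_rot(),ctrl.current_t())
E
```

```text
top {'fx': 469.97993959259594, 'fy': 469.97993959259594, 'cx': 252.5742466986159, 'cy': 197.6817222794302, 'pose': array([[ 0.0253,  0.9891, -0.145 ,  0.4275],
       [-0.9997,  0.0246, -0.0066,  0.0108],
       [-0.003 ,  0.1451,  0.9894,  1.3829],
       [ 0.    ,  0.    ,  0.    ,  1.    ]])}
scene {'fx': 408.3077161605077, 'fy': 408.3077161605077, 'cx': 260.8434576867224, 'cy': 196.21981011915528, 'pose': array([[ 0.1702, -0.5437,  0.8218,  1.4867],
       [ 0.9853,  0.1087, -0.1322, -0.156 ],
       [-0.0174,  0.8322,  0.5542,  0.672 ],
       [ 0.    ,  0.    ,  0.    ,  1.    ]])}
{'fx': 316.8179447849298, 'fy': 316.8179447849298, 'cx': 260.28511238387455, 'cy': 194.71595107558994, 'T_tool_cam': array([[-0.0002,  0.9673,  0.2537,  0.0733],
       [ 1.    ,  0.    ,  0.0007,  0.0012],
       [ 0.0007,  0.2537, -0.9673, -0.2038],
       [ 0.    ,  0.    ,  0.    ,  1.    ]])} [[ 0.909   0.4167 -0.0003]
 [ 0.4167 -0.909   0.001 ]
 [ 0.0001 -0.0011 -1.    ]] 0.1
```

View pics/top0.png

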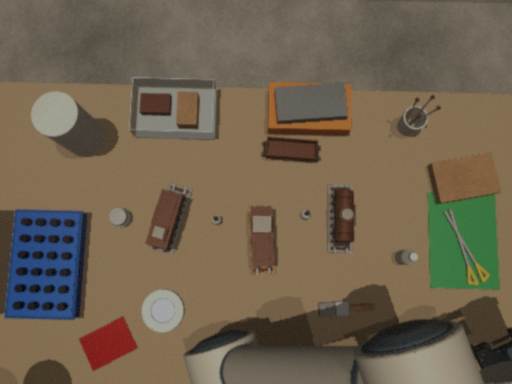

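View pics/scene0.png

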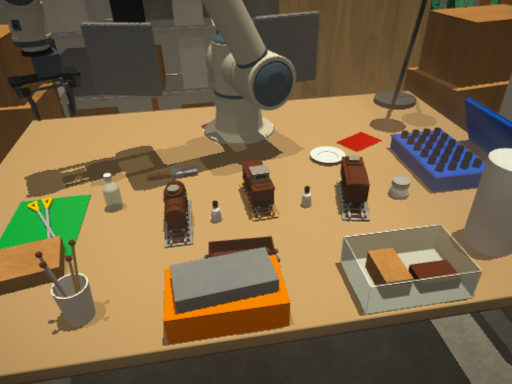

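```bash
cat > h.py <<'E'
from bench import ctrl
import cv2,numpy as np
np.set_printoptions(precision=4,suppress=True)
def ray(p,T,u,v,z):
    d=T[:3,:3]@np.array([(u-p["cx"])/p["fx"],-(v-p["cy"])/p["fy"],-1]); o=T[:3,3]
    return o+d*(z-o[2])/d[2]
def wristT():
    T=np.eye(4);T[:3,:3]=ctrl.current_eef_rot();T[:3,3]=ctrl.current_tool_pos()
    return T@ctrl.camera_params("wrist")["T_tool_cam"]
def R(a): # tool x at yaw a (deg), pointing down
    c,s=np.cos(np.radians(a)),np.sin(np.radians(a)); return np.array([[c,s,0],[s,-c,0],[0,0,-1.]])
E
python3 - <<'E'
from h import *
p=ctrl.camera_params("top")
P={k:ray(p,p["pose"],*uv,.11) for k,uv in dict(tank=(343,215),mid=(262,238),midpart=(262,224),left=(167,218),leftpart=(159,232),dr=(306,214),dl=(216,220)).items()}
for k in P: print(k,P[k])
ctrl.command_gripper(0.)
for k in("tank","mid","left"):
    q=P[k]
    ctrl.goto([q[0]-.03,q[1],.25],R(0)); T=wristT(); im=ctrl.read_camera("wrist")
    cv2.imwrite(f"pics/w_{k}.png",im); np.save(f"pics/w_{k}.npy",T); print(k,ctrl.current_t())
cv2.imwrite("pics/all.png",np.hstack([cv2.resize(cv2.imread(f"pics/w_{k}.png")[:,90:430],(266,300)) for k in("tank","mid","left")]))
E
```

```text
tank [ 0.5725 -0.2279  0.11  ]
mid [ 0.5046 -0.009   0.11  ]
midpart [ 0.5425 -0.0081  0.11  ]
left [0.5524 0.2507 0.11  ]
leftpart [0.5138 0.2704 0.11  ]
dr [ 0.5728 -0.1273  0.11  ]
dl [0.5503 0.1171 0.11  ]
tank 3.1583
mid 4.125
left 5.2083
```

View pics/all.png

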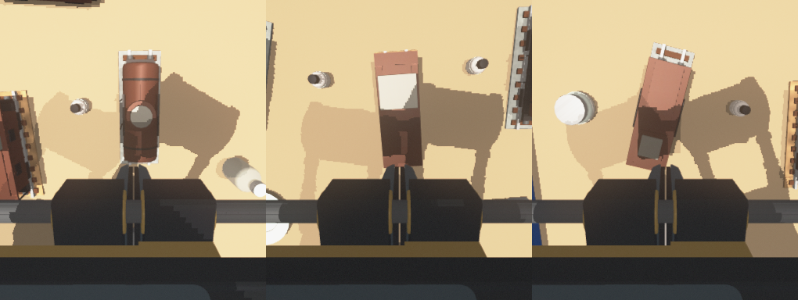

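The tank wagon (lid at about 140,115) is on the right. The brake van is in the middle, with its large look-out roof at about 398,90. The covered van is on the left, with its small hatch at about 650,146. Next I'll segment the grey tops.

Run:
```python
from h import *
p=ctrl.camera_params("wrist"); t=ctrl.camera_params("top"); top=cv2.imread("pics/top0.png")
g={"tank":(140,115,.1153),"mid":(398-266,90,.1233),"left":(650-532,146,.1153)}
tg={"tank":(347,214),"mid":(262,224),"left":(159,232)}
out=[]
def seg(im,u0,v0,r):
    hsv=cv2.cvtColor(im,cv2.COLOR_BGR2HSV)
    m=((hsv[...,1]<70)&(hsv[...,2]>45)).astype(np.uint8)
    w=np.zeros_like(m);w[v0-r:v0+r,u0-r:u0+r]=1;m*=w
    if r>20:m=cv2.morphologyEx(m,cv2.MORPH_OPEN,np.ones((3,3),np.uint8))
    c,_=cv2.findContours(m,0,1); c=[k for k in c if cv2.contourArea(k)>8]
    return min(c,key=lambda k:np.hypot(*(k.reshape(-1,2).mean(0)-[u0,v0])))
for k,(a,b,z) in g.items():
    im=cv2.imread(f"pics/w_{k}.png");T=np.load(f"pics/w_{k}.npy")
    u,v=int(90+a*340/266),int(b*384/300)
    c=seg(im,u,v,38)
    W=np.array([ray(p,T,*q,z)[:2] for q in c.reshape(-1,2)+0.]).astype(np.float32)
    (cx,cy),(s1,s2),an=cv2.minAreaRect(W); print(k,"rect",round(cx,4),round(cy,4),s1,s2,an,"area",cv2.contourArea(W*1000))
    vis=im.copy();cv2.drawContours(vis,[c],-1,(0,255,0),1)
    out.append(cv2.resize(vis[max(v-50,0):v+50,u-50:u+50],(266,266),interpolation=0))
    try:
        c=seg(top,*tg[k],15);M=cv2.minAreaRect(c); print("  top",ray(t,t["pose"],*M[0],z),M)
    except Exception as e: print(e)
cv2.imwrite("pics/seg.png",np.hstack(out))
```

```text
tank rect 0.5771 -0.2391 0.02987821027636528 0.02967735379934311 89.96904754638672 area 693.5126857003197
  top [ 0.5749 -0.2378  0.1153] ((347.0, 214.0), (10.0, 10.0), 90.0)
mid rect 0.5432 -0.0079 0.04401666671037674 0.05041215941309929 3.7364394664764404 area 2114.6469942433687
  top [ 0.5413 -0.0079  0.1233] ((262.0, 224.0), (16.0, 18.0), 90.0)
left rect 0.5146 0.2708 0.029795601963996887 0.03022817336022854 75.62088012695312 area 830.0086792525835
  top [0.5131 0.2717 0.1153] ((158.11322021484375, 232.10377502441406), (11.263564109802246, 11.126204490661621), 15.945395469665527)
```

View pics/seg.png

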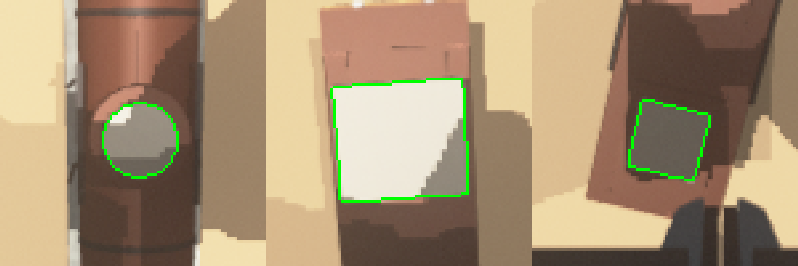

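Each measured size agrees with the one given (30 mm disc, 44x50 mm roof, 30x30 mm plate), and the two views agree to about 2 mm. Next I'll press the lid.

```bash
cat >> h.py <<'E'
def press(x,y,yaw,top,N=6.5):
    ctrl.goto([x,y,.2],R(yaw)); ctrl.move_l([x,y,top+.010],vel=.1); ctrl.sleep(.2)
    f0=ctrl.current_contact_force()
    a=ctrl.move_l([x,y,top-.006],vel=.01,contact_N=1.5)
    print("touch",a,ctrl.current_tool_pos(),ctrl.current_contact_force()-f0)
    h=ctrl.current_tool_pos()[2]
    b=ctrl.move_l([x,y,top-.0135],vel=.008,contact_N=N-1.5)
    ctrl.sleep(.2)
    print("press",b,ctrl.current_tool_pos(),ctrl.current_contact_force()-f0,ctrl.current_wrist_torque())
    ctrl.move_l([x,y,.2],vel=.1); print("t",ctrl.current_t())
E
python3 - <<'E'
from h import *
press(.5763,-.2386,0,.116)
T=wristT()
ctrl.goto([.5725-.03,-.2279,.25],R(0)); T=wristT(); cv2.imwrite("pics/w_tank2.png",ctrl.read_camera("wrist"));np.save("pics/w_tank2.npy",T)
a,b=[cv2.imread(f"pics/w_{k}.png")[60:260,160:360] for k in("tank","tank2")]
cv2.imwrite("pics/cmp.png",cv2.resize(np.hstack([a,b]),(800,400)))
E
```

```text
touch False [ 0.5763 -0.2386  0.11  ] [-1.9149 -1.1261 -1.4626]
press False [ 0.5763 -0.2386  0.1025] [-0.6775  0.0089 -0.8233] [-0.0106  0.0373  0.0235]
t 12.2583
```

View pics/cmp.png

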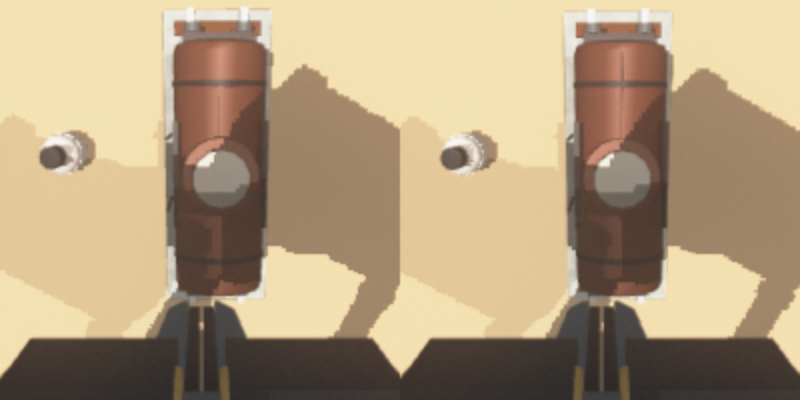

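Before and after look alike: the lid is at about (221,178) and then (222,180), and the wagon hasn't moved. The force reading stayed low, so I'll measure the lid's height change and the sensor noise.

Run:
```python
from h import *
print("grip",ctrl.current_grip_width(),ctrl.current_grasp_force())
F=[]
for i in range(20): F.append(ctrl.current_contact_force()); ctrl.sleep(.01)
F=np.array(F);print("force mean/std",F.mean(0),F.std(0),ctrl.current_t())
p=ctrl.camera_params("wrist")
for k in("tank","tank2"):
    im=cv2.imread(f"pics/w_{k}.png");T=np.load(f"pics/w_{k}.npy")
    hsv=cv2.cvtColor(im,cv2.COLOR_BGR2HSV);m=((hsv[...,1]<70)&(hsv[...,2]>45)).astype(np.uint8)
    w=np.zeros_like(m);w[120:180,250:295]=1
    c=max(cv2.findContours(m*w,0,1)[0],key=cv2.contourArea);print(k,cv2.minEnclosingCircle(c),cv2.contourArea(c),cv2.minAreaRect(c)[0])
    M=cv2.moments(c);u,v=M["m10"]/M["m00"],M["m01"]/M["m00"]
    print((u,v),[ray(p,T,u,v,z)[:2] for z in(.1153,.109)],T[:3,3])
ims=[ctrl.read_camera("scene")[165:245,150:210]];cv2.imwrite("pics/s1.png",cv2.resize(np.hstack([cv2.imread("pics/scene0.png")[165:245,150:210]]+ims),(780,520),interpolation=cv2.INTER_CUBIC))
```

```text
grip 0.010261033016883015 0.0
force mean/std [ 0.0374 -0.0121 -0.3182] [0.5756 0.6149 0.5368] 12.8333
tank ((270.1153869628906, 149.03846740722656), 14.43880558013916) 615.0 (270.0, 149.0)
(270.09512195121954, 149.0260162601626) [array([ 0.5772, -0.2392]), array([ 0.5765, -0.2394])] [ 0.6159 -0.229   0.4536]
tank2 ((270.5130920410156, 149.2379913330078), 14.34660530090332) 604.0 (270.5, 149.0)
(270.57201986754967, 149.22544150110375) [array([ 0.5773, -0.2391]), array([ 0.5766, -0.2393])] [ 0.6157 -0.2281  0.4548]
```

View pics/s1.png

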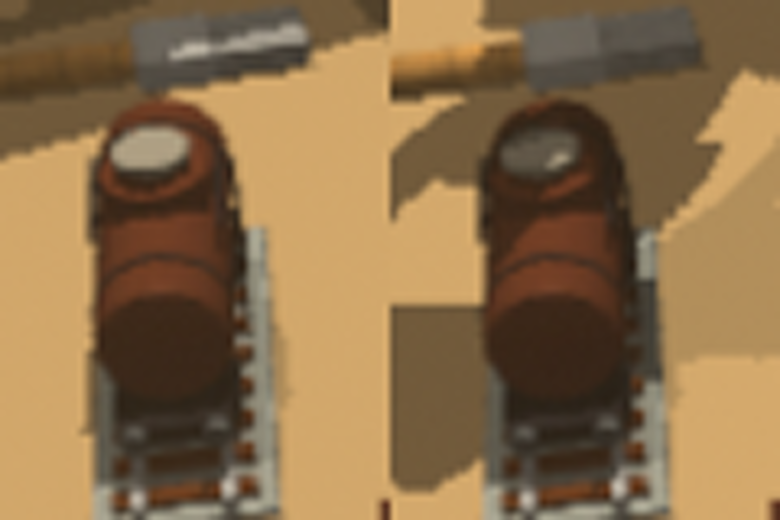

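I can't tell from these whether the lid moved (it shifted by less than 1 px in the scene view). I'll probe in steps with averaged force and look while the tip is down.

```bash
cat >> h.py <<'E'
def mf(n=20):
    F=[]
    for i in range(n): F.append(ctrl.current_contact_force()); ctrl.sleep(.01)
    return np.mean(F,0)
E
python3 - <<'E'
from h import *
x,y=.5763,-.2386
ctrl.goto([x,y,.15],R(0)); ctrl.move_l([x,y,.122]); print("free",mf())
for z in(.114,.110,.107,.104):
    ctrl.move_l([x,y,z],vel=.02); f=mf(); print(z,ctrl.current_tool_pos(),f)
    if f[2]>8: break
print(ctrl.current_q(),ctrl.current_grip_width())
cv2.imwrite("pics/s2.png",cv2.resize(ctrl.read_camera("scene")[125:245,130:250],(600,600),interpolation=cv2.INTER_CUBIC))
print(ctrl.current_t())
E
```

```text
free [0.0056 0.0178 0.1212]
0.114 [ 0.5763 -0.2386  0.114 ] [-0.1273 -0.1759 -0.0594]
0.11 [ 0.5763 -0.2386  0.11  ] [-0.1102 -0.048   0.1574]
0.107 [ 0.5763 -0.2386  0.107 ] [ 0.1287 -0.0969  0.0858]
0.104 [ 0.5763 -0.2386  0.104 ] [-0.0372  0.0157  0.1144]
[-27.9743  32.7026  82.32    -0.0003  64.9773  62.0268] -0.002034743397873544
16.1
```

View pics/s2.png

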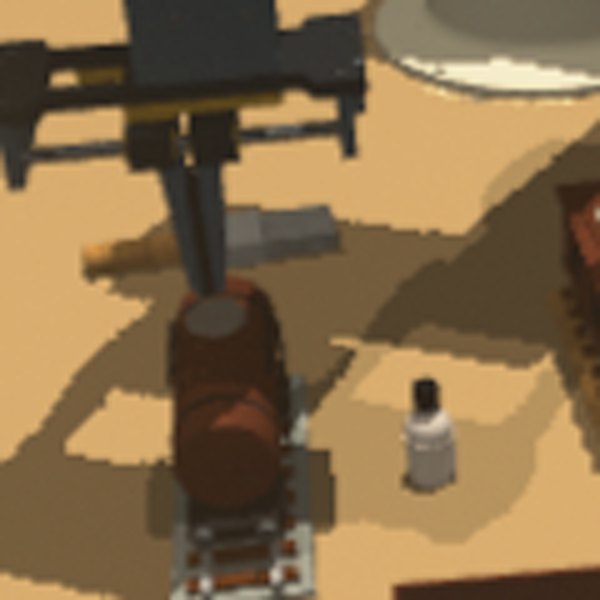

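The fingertip shows at (208,295) and the lid at (217,317), so the tip is still above or behind the lid even though the TCP reads 0.104. I'll compare the projections.

Run:
```python
from h import *
p=ctrl.camera_params("scene")
def proj(X):
    c=np.linalg.inv(p["pose"])@np.r_[X,1]; return np.array([p["cx"]-p["fx"]*c[0]/c[2],p["cy"]+p["fy"]*c[1]/c[2]])
f=lambda X:(proj(X)-[130,125])*5
L=np.array([.5763,-.2386])
for z in(.104,.109,.116,.12): print("expected crop px",z,f([*L,z]))
print("tank collar? z.1 x+.0825",f([L[0]+.0825,L[1],.014]))
for z in (.109,.116): print("lid ray",z,ray(p,p["pose"],130+217/5,125+317/5,z))
for z in (.104,.116,.12): print("tip ray",z,ray(p,p["pose"],130+208/5,125+295/5,z))
print(ctrl.current_tool_pos(),ctrl.current_eef_rot())
# dropper on table: cap top at z .062
for uv,n in(((427,383),"dropper top"),((360,180),"")): print(n,ray(p,p["pose"],130+uv[0]/5,125+uv[1]/5,.062))
```

```text
expected crop px 0.104 [214.9274 330.3127]
expected crop px 0.109 [213.5976 322.149 ]
expected crop px 0.116 [211.7242 310.6471]
expected crop px 0.12 [210.6474 304.0361]
tank collar? z.1 x+.0825 [238.1328 566.2704]
lid ray 0.109 [ 0.5716 -0.2369  0.109 ]
lid ray 0.116 [ 0.583  -0.2359  0.116 ]
tip ray 0.104 [ 0.5405 -0.2425  0.104 ]
tip ray 0.116 [ 0.5605 -0.2406  0.116 ]
tip ray 0.12 [ 0.5671 -0.24    0.12  ]
[ 0.5763 -0.2386  0.104 ] [[ 1.      0.      0.0001]
 [ 0.     -1.     -0.    ]
 [ 0.0001  0.     -1.    ]]
dropper top [ 0.5838 -0.1332  0.062 ]
 [ 0.3512 -0.1566  0.062 ]
```

Both the scene view and the wrist view (tip edge at row ~211) put the real fingertips about 20 mm short of the nominal TCP, directly above the lid. I'll lower in small steps, judging by averaged force, and look again at contact.

Run:
```python
from h import *
x,y=.5763,-.2386
z=.104
while z>.084:
    z-=.002; ctrl.move_l([x,y,z],vel=.02); f=mf(8); print(round(z,4),f)
    if f[2]>1.2: break
cv2.imwrite("pics/s3.png",cv2.resize(ctrl.read_camera("scene")[125:245,130:250],(600,600),interpolation=cv2.INTER_CUBIC))
print(ctrl.current_t())
```

```text
0.102 [-0.0566 -0.1144  0.1672]
0.1 [ 0.0293 -0.0431  0.2811]
0.098 [-0.3837 -0.1291 -0.0865]
0.096 [ 0.0712 -0.0425  0.0373]
0.094 [ 0.1015 -0.0373  0.07  ]
0.092 [-0.186   0.2616  0.1448]
0.09 [0.1454 0.0262 0.1522]
0.088 [ 0.0353 -0.2566 -0.1974]
0.086 [0.137  0.2012 0.143 ]
0.084 [-0.0201  0.1796  0.1104]
19.3167
```

View pics/s3.png

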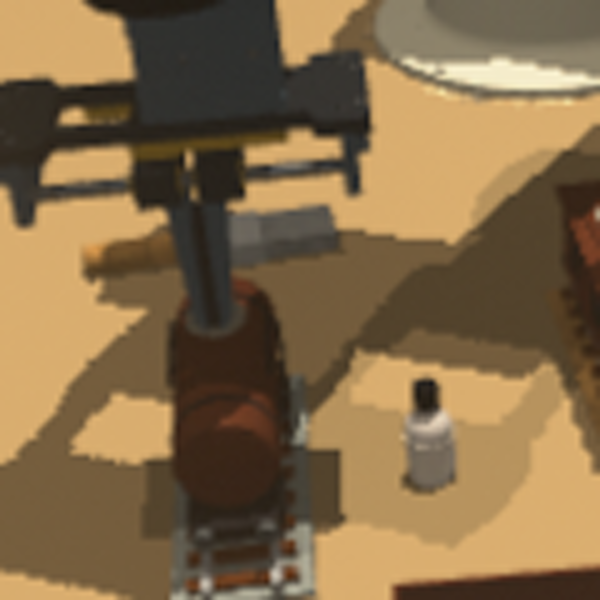

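The tip (212,328) is now right over the lid with its rim showing around it, and there's no force yet. I'll continue slowly with force stops.

Run:
```python
from h import *
x,y=.5763,-.2386
z=.084
while z>.0745:
    z-=.0015; c=ctrl.move_l([x,y,z],vel=.015,contact_N=7); f=mf(8); print(round(z,4),c,ctrl.current_tool_pos()[2],f)
    if c or f[2]>5: break
cv2.imwrite("pics/s4.png",ctrl.read_camera("scene")[125:245,130:250])
print(ctrl.current_t(),ctrl.current_wrist_torque())
```

```text
0.0825 False 0.0824677077500502 [-0.0613 -0.1949  0.1723]
0.081 False 0.08110455296354102 [-0.0934  0.2284  2.5345]
0.0795 False 0.07954232060805119 [0.2192 0.1031 2.5877]
0.078 False 0.07795651415796306 [ 0.391  -0.0439  2.4547]
0.0765 False 0.07647214752733869 [0.6975 0.0448 2.6181]
0.075 False 0.07501725392527334 [ 0.1353 -0.3703  3.9181]
0.0735 False 0.07359547245085703 [ 0.3932 -0.0825  5.6832]
21.5833 [-0.0311  0.0385 -0.0078]
```

The lid's push curve is clear: contact, about 2.5 N while sliding for 6 mm, then a rise to 5.7 N on the spring, so it's fully home. The fingertips sit about 34 mm behind the nominal TCP. Next is the van hatch.

```bash
cat >> h.py <<'E'
def press2(x,y,yaw,z,zmin):
    ctrl.goto([x,y,.13],R(yaw)); ctrl.move_l([x,y,z],vel=.1); print("free",mf(8))
    while z>zmin:
        z-=.0015; c=ctrl.move_l([x,y,z],vel=.015,contact_N=7); f=mf(8); print(round(z,4),c,ctrl.current_tool_pos()[2],f)
        if c or f[2]>5: break
    print(ctrl.current_wrist_torque()); ctrl.move_l([x,y,.13],vel=.1); print("t",ctrl.current_t())
E
python3 - <<'E'
from h import *
ctrl.move_l([.5763,-.2386,.13],vel=.1)
press2(.5140,.2712,-14,.0855,.0705)
E
```

```text
free [-0.1644 -0.1813  0.1986]
0.084 False 0.08423064720258229 [-0.1102 -0.1253 -0.0373]
0.0825 False 0.08244916885884919 [0.2048 0.0981 0.1291]
0.081 False 0.0810596127984588 [-0.3904 -0.0648  2.5234]
0.0795 False 0.07949511591087886 [0.0687 0.298  2.3421]
0.078 False 0.07795688025249475 [0.2821 0.2567 2.5802]
0.0765 False 0.07647783906012726 [ 0.4176 -0.0112  2.4619]
0.075 False 0.07499383763045474 [-0.0192  0.0438  4.0163]
0.0735 False 0.07358810067013641 [-0.7555  0.0823  6.1898]
[0.1133 0.1371 0.0013]
t 28.0667
```

The hatch gave the same curve and is home. The look-out is next, and its top is 8 mm higher.

Run:
```python
from h import *
press2(.5424,-.0079,4,.0935,.0785)
ctrl.goto([.36,-.45,.2],R(0))
cv2.imwrite("pics/end.png",np.hstack([ctrl.read_camera("scene")[130:250,140:400]]*1).repeat(3,0).repeat(3,1)); print(ctrl.current_t(),mf(8))
```

```text
free [ 0.238  -0.0535  0.2624]
0.092 False 0.09223779641000354 [-0.2969 -0.2828 -0.1015]
0.0905 False 0.09060164877047888 [ 0.4242 -0.3622  1.4128]
0.089 False 0.08903420752841143 [1.0514 0.0441 2.2578]
0.0875 False 0.08749389956100936 [ 1.0065 -0.2999  2.32  ]
0.086 False 0.0859895080752347 [1.8403 0.2577 2.4102]
0.0845 False 0.08446829785118043 [ 1.8701 -0.1699  2.737 ]
0.083 False 0.08303331339655651 [1.6568 0.0411 3.6902]
0.0815 False 0.08159338037057193 [ 1.4826 -0.3002  5.6972]
[-0.0176 -0.2847  0.0164]
t 32.9
34.7083 [-0.0854  0.469  -0.118 ]
```

View pics/end.png

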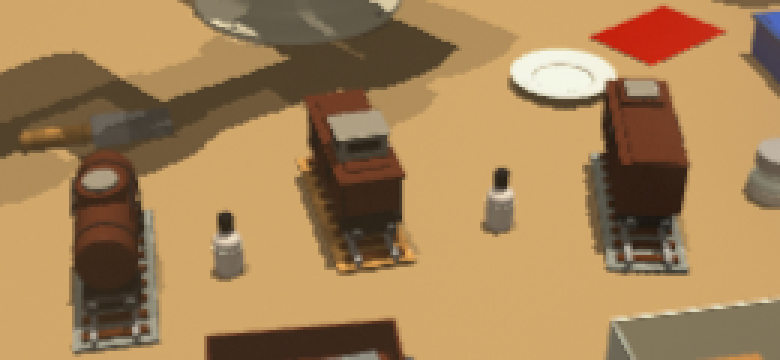

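All three parts are seated: tank lid (100,178), look-out (358,128) and hatch (642,88). The wagons stand on their tracks, the bottles haven't moved, and the hand is clear.

```bash
python3 -c "
from bench import ctrl
print(ctrl.sign_off())"
```

```text
the job is handed in; nothing more can be done
None
```

I pressed the tank lid, van hatch and look-out home in that order, each with about 6 N; the force curves show all three seated, and I handed the job in at about 35 s with the hand clear.

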